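# Stand the drained test-tube racks back on their feet

### The arm

A 6-joint arm with a two-finger parallel gripper is mounted at the origin on the work surface. World frame = base frame: x ahead of the robot, y to its left, z up, the work surface at z = 0. Lengths are in m, angles in degrees, forces in N, time in s.
With the tool pointing down it reaches from about 0.35 to 0.85 m from the base axis. Payload 8.1 kg.
Tool frame: the origin (TCP) lies between the finger pads; the fingertips stand 22 mm ahead of it and the grasp point (between the pads) lies 3 mm ahead of it (env.tips_ahead is the distance from the TCP to the fingertips, in m); z points along the fingers, y is the line along which they close (so a half turn about z gives the same grasp; the last joint's range is limited). The gripper opens to 85 mm and grips with 20 to 120 N. Pads are 22 mm wide; open, the fingers measure 114 mm over their backs; the gripper's body (76 mm by 85 mm) begins 54 mm behind the grasp point. The pads swing forward as they close: fully open they stand 13 mm farther back than shut.
Start: joints at [-74.851, 7.471, 85.268, -0, 87.261, -4.893], TCP at [0.206, -0.564, 0.253] pointing down, gripper open.
Joint ranges: [-169.43, 169.43], [-51.17, 129.36], [1.28, 143.12], [-76.62, 256.62], [0, 156.53], [-152.29, 152.29]. Speed limits (degrees/s): [136.94, 136.94, 159.86, 180, 180, 180].

### API

Orientations are given as a 3x3 rotation matrix whose columns are the frame's x, y, z axes.
In Python, from rig import env gives the robot as it stands.
- The arm moves only by the tool jog_arm, never from a script. Its argument "steps" is a list of rows, each a list of 3 entries, a list of its own where there are three numbers: the shift along the world's x, y, z normalised to -1 to 1, where 1 is 0.2 m, then the turn about the world's z normalised to -1 to 1, where 1 is 120 degrees, then the opening, from 0 (shut) to 1 (fully open). A call has 1 to 20 rows; each row is the pose to reach, as a shift and turn from the pose commanded when the call began; what a row does not reach only later rows make up. A row lasts 1/10 s, in which the tool goes at most 50 mm and 8.59 degrees, less where a joint would pass 70% of its speed; a pose out of reach is approached as far as the arm can. A call with a number of a shift or a turn outside -1 to 1 is refused whole. A call with a gripper value outside its range is refused whole. The fingers move at their own pace and stop on an object; "grip_force" is the grip in N (left out, the last holds). Time passes only in rows, so rows that repeat a pose let the fingers close. It gives the time, the measured TCP pose, the force, the opening and the grip force at its end, in the units of the state.
- env.state(): the state, without advancing time (a new reading comes with each control period).
- env.read_camera(name): name is "side" or "top" or "wrist"; returns a dict with "img" (400x640x3 uint8, red, green, blue), "vertical_fov" (degrees; the focal length in pixels is half the picture's height over the tangent of half this angle, whatever the lens; pixels are square), "cx", "cy" (the principal point, pixels), "rvec" (rotation vector, rad) and "tvec" (3), from world to camera coordinates, as OpenCV has them; the wrist camera has in their place "mount" (4x4, takes a point from camera to tool coordinates, whose origin is the TCP and whose axes are the flange's). Camera axes: x right, y down, z forward; pixel columns grow to the right and rows downward; lengths in m; the calibration is good to about 2 mm. A picture is of the moment at which its call begins: read the wrist's pose just before it. There is no depth.
- env.finish_job(): hands the job in; it is judged then, once.
The state is a dict: "time_s": time; "joint_pos": joint angles; "qd": joint speeds; "joint_efforts": joint torques, N m; "eef_pos": TCP position; "tool_rot": TCP orientation; "wrist_force": force on the tool from outside, world axes, zero at the start; "wrist_torque": the same for the moment, N m; "opening": finger opening in m; "grasp_force": force on a finger pad.
Only numpy, scipy, OpenCV 4.12 (cv2) and the standard library are available. Lean on these libraries where they do the work, as an engineer would, in place of code of your own. Each camera call takes 0.05 s, during which the arm holds its last target. There are 200 camera calls.

### The job

The two empty test-tube racks were washed and left lying on their long sides on the drying mat; get them ready for use by tipping each one back onto its feet, open side up, on the mat. Do it by pushing gently with the fingertips: do not pinch, lift or carry the racks, and leave the glassware, bottles and boxes round them where they are.

Things in the scene. Friction and masses are not known exactly. Their poses are not given: they have to be found in the camera images.
- mat: grey ribbed drying mat, fixed flat on the bench, 360 mm along its x, 760 mm along its y, 3 mm thick; its origin is the middle of its underside, z up, x pointing away from the robot (give or take its yaw). Both racks lie on it. Behind it, from about 0.87 m ahead of the robot, stand a spectrophotometer and a printer (fixed, up to 220 mm high).
- fine_rack: the finer rack: white plastic, 5 x 8 small square openings, about 200 g +-1/3. Standing it is 104 mm wide (x), 168 long (y), 70 high (z): two 4 mm end panels, grid tiers at top and half height, closed floor, four 10 mm corner feet. Origin: middle of the underside at sole level; +z from feet to open top. Starts on a long side, z level, feet towards the robot, yaw +-23 deg.
- fine_rack_top (a point): middle of the finer rack's open top face (at z = 70 mm), upright at the start, flat (holes count as closed), its upper edge 104 mm above the mat. Pushed towards the feet near that edge it tips with 0.5 to 3 N about the lower foot-side edge; low down it only slides. Rise with it in an arc, or the fingertip drags. It balances after 34 deg of turn, then falls onto its feet by itself.
- fine_rack_mid (a point): centre of the finer rack's block, 35 mm from its soles along z; about 55 mm above the bench while it lies, at most 66 mm while it rolls over a lower edge on the mat. Rolled over the edge on the open-top side it would end upside down, which is wrong.
- coarse_rack: the coarser rack: white plastic, 3 x 4 large square openings, about 240 g +-1/3. Standing it is 112 mm wide (x), 148 long (y), 76 high (z): two 4 mm end panels, grid tiers at top and half height, closed floor, four 10 mm corner feet. Origin: middle of the underside at sole level; +z from feet to open top. Starts on a long side, z level, feet away from the robot, yaw +-23 deg.
- coarse_rack_top (a point): middle of the coarser rack's open top face (at z = 76 mm), upright at the start, flat (holes count as closed), its upper edge 112 mm above the mat. Pushed towards the feet near that edge it tips with 0.5 to 3 N about the lower foot-side edge; low down it only slides. Rise with it in an arc, or the fingertip drags. It balances after 34 deg of turn, then falls onto its feet by itself.
- coarse_rack_mid (a point): centre of the coarser rack's block, 38 mm from its soles along z; about 59 mm above the bench while it lies, at most 71 mm while it rolls over a lower edge on the mat. Rolled over the edge on the open-top side it would end upside down, which is wrong.
- reagent_bottle: small white plastic reagent bottle, 44 mm diameter, 105 mm tall, standing on the mat between the racks; loose, origin in the middle of its underside; to be left alone
- beaker: small glass beaker turned upside down to dry, 56 mm diameter, 75 mm tall, on the mat between the racks, on the robot's side; loose, origin in the middle of its underside; to be left alone
- petri_dishes: stack of clear petri dishes, 92 mm diameter, 47 mm tall, on the bench left of the mat; loose, origin in the middle of its underside; to be left alone
- tip_box: closed pipette-tip box, 85 x 122 x 90 mm high, on the bench left of the mat; loose, origin in the middle of its underside; to be left alone
- wash_bottle: squeeze wash bottle with a bent spout, body 68 mm diameter, 180 mm tall, on the bench right of the mat; loose, origin in the middle of its underside; to be left alone
- cylinder: measuring cylinder, tube 30 mm diameter on a 72 mm foot, 175 mm tall, on the bench beyond the mat; loose, origin in the middle of its underside; to be left alone
- amber_bottle: brown glass bottle, 72 mm diameter, 150 mm tall, on the bench beyond the mat; loose, origin in the middle of its underside; to be left alone
There are look-alikes about, which are no part of the job. What is shaped like the fine_rack but yellow is not meant. Leave any pink look-alike of the coarse_rack alone.

How it is judged (in metres and radians):
At the end, for the whole second after the job is handed in: Both racks stand on their feet, open top up (within 0.06 rad of upright, soles no higher than 12 mm), with their centres over the mat (at least 10 mm inside its edge), at rest, and no bystander has moved more than 20 mm (angle between each of fine_rack, coarse_rack's own z axis and vertical below 0.06 rad and height (world z) of each of fine_rack, coarse_rack below 0.012 m and linear speed of each of fine_rack, coarse_rack below 0.01 m/s and x of fine_rack_mid in the frame of mat between -0.17 and 0.17 m and y of fine_rack_mid in the frame of mat between -0.37 and 0.37 m and x of coarse_rack_mid in the frame of mat between -0.17 and 0.17 m and y of coarse_rack_mid in the frame of mat between -0.37 and 0.37 m and distance of each of reagent_bottle, beaker, petri_dishes, tip_box, wash_bottle, cylinder, amber_bottle from where it was at the start of the episode below 0.02 m); the robot touches nothing.
It fails at once if the finer rack is lifted off the mat (its centre more than about 20 mm higher than rolling over an edge brings it) (height (world z) of fine_rack_mid above 0.087 m).
It fails at once if the coarser rack is lifted off the mat (its centre more than about 20 mm higher than rolling over an edge brings it) (height (world z) of coarse_rack_mid above 0.091 m).
It fails at once if the finer rack is pinched or pushed with more than 38 N (contact force between the fingers and fine_rack above 38 N).
It fails at once if the coarser rack is pinched or pushed with more than 38 N (contact force between the fingers and coarse_rack above 38 N).
It fails at once if a bystander (bottle, beaker, cylinder, dishes or tip box) is moved more than 20 mm (distance of any of reagent_bottle, beaker, petri_dishes, tip_box, wash_bottle, cylinder, amber_bottle from where it was at the start of the episode above 0.02 m).
It also fails if it takes over 51 s, if anything falls off the work surface, if the arm or the gripper's body presses on something with over 40 N, if the wrist force passes 120 N, or if a joint passes its speed limit or range.

## Working session

There is one attempt and no reset: what is moved stays moved. The work goes in short steps, Python scripts to look and compute and a tool call to move; the robot and the scene stay as the last step left them, time stands still between calls to the robot, and variables do not carry over. Pictures are saved under pics/ and viewed, at most 10 in all, crops included, and the job is handed in when it is done.

Besides the shell and the picture viewer there is one more tool, called after "Emit:" by a JSON object that holds its "api" and its "payload". jog_arm: Moves the arm, as the interface text tells. Its arguments: {"type":"object","properties":{"steps":{"type":"array","items":{"type":"array"}},"grip_force":{"type":"number"}},"required":["steps"]}

```bash
mkdir -p pics; cat > h.py <<'E'
import numpy as np, cv2
from rig import env
def cam(n):
    s=env.state(); c=env.read_camera(n); im=c["img"]; f=im.shape[0]/2/np.tan(np.radians(c["vertical_fov"])/2)
    K=np.array([[f,0,c["cx"]],[0,f,c["cy"]],[0,0,1.]])
    if "mount" in c:
        T=np.eye(4);T[:3,:3]=s["tool_rot"];T[:3,3]=s["eef_pos"];T=np.linalg.inv(T@np.array(c["mount"]));R=T[:3,:3];t=T[:3,3]
    else: R=cv2.Rodrigues(np.array(c["rvec"],float))[0];t=np.array(c["tvec"],float).ravel()
    return im,K,R,t
def onplane(K,R,t,uv,z):
    d=R.T@np.linalg.solve(K,[uv[0],uv[1],1.]);o=-R.T@t
    return o+d*(z-o[2])/d[2]
def proj(K,R,t,P):
    p=(R@np.atleast_2d(P).T).T+t;p=(K@p.T).T;return p[:,:2]/p[:,2:]
def save(im,n): cv2.imwrite("pics/"+n,im[:,:,::-1])
E
python3 - <<'E'
from h import *
for n in("top","side"):
    im,K,R,t=cam(n);save(im,n+"1.png");print(n,K[0,0],-R.T@t,R[2]);np.savez(n,K=K,R=R,t=t,im=im)
E
```

```text
top 464.503609586279 [0.23804877 0.01031773 1.75580065] [ 0.15091379 -0.0164844  -0.98840948]
side 391.75301967714194 [-0.00433376  0.66966632  0.92412162] [ 0.42150107 -0.55639562 -0.71607315]
```

View pics/top1.png

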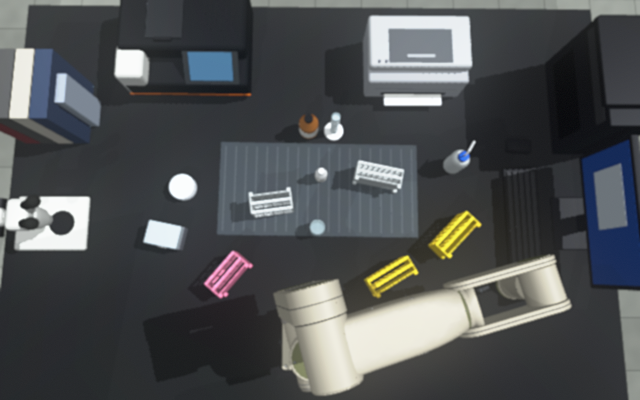

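View pics/side1.png

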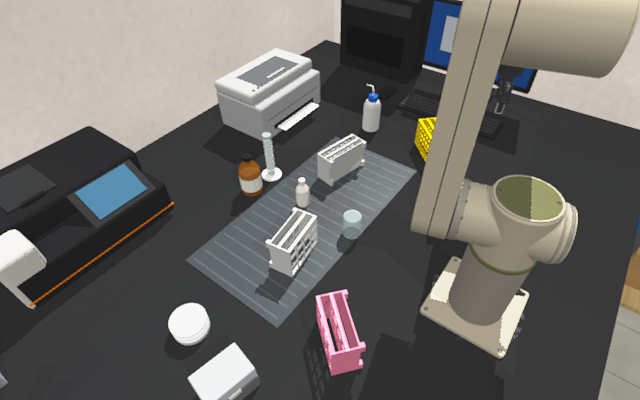

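The top view shows two white racks on the mat: left (270,202), with 3x4 large openings, which looks like the coarse one, and right (379,176), which looks like the fine one. The look-alikes off the mat are pink (228,273) and yellow (390,275), (455,233). The white ones fit by colour, and I'll confirm that in one enlarged crop.

```bash
python3 - <<'E'
import numpy as np,cv2
T=np.load("top.npz")["im"];S=np.load("side.npz")["im"]
r=lambda a:cv2.resize(a,(400,300),interpolation=cv2.INTER_CUBIC)
a=np.vstack([np.hstack([r(T[176:236,230:310]),r(T[146:206,340:420])]),np.hstack([r(S[203:278,245:345]),r(S[120:195,295:395])])])
cv2.imwrite("pics/crop1.png",a[:,:,::-1])
E
```

```text
(no output)
```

View pics/crop1.png

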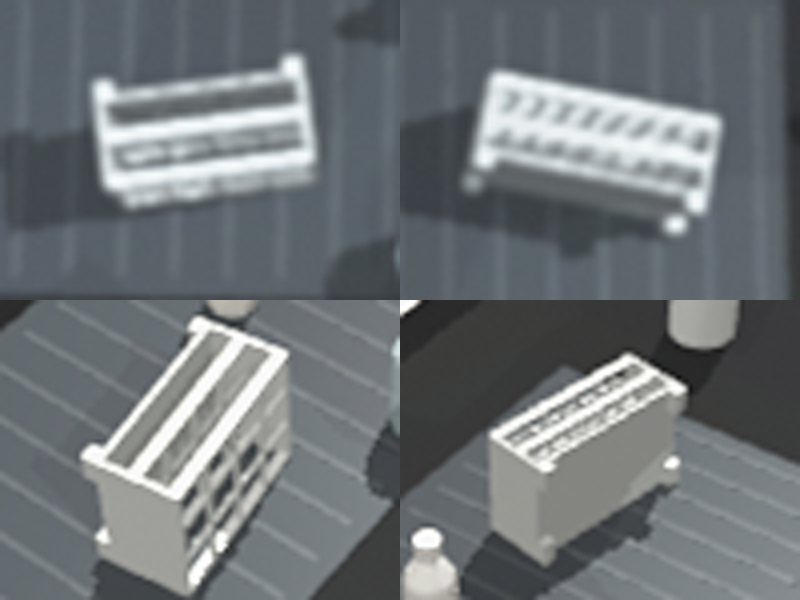

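The crop confirms it. The left rack (top px 270,202) is coarse, open face towards the robot and feet away. The right rack (379,176) is fine, with its closed floor and feet towards the robot. Next I triangulate the corners.

```bash
python3 - <<'E'
from h import *
T=np.load("top.npz");S=np.load("side.npz")
P=[a["K"]@np.c_[a["R"],a["t"]] for a in(T,S)]
def tri(n,tp,sp,h):
    tp=np.array(tp,float)/5; sp=np.array(sp,float)/4
    tp+= (230,176) if n=="c" else (340,146); sp+=(245,203) if n=="c" else (295,120)
    X=cv2.triangulatePoints(P[0],P[1],tp.T,sp.T);X=(X[:3]/X[3]).T
    Y=np.array([onplane(T["K"],T["R"],T["t"],u,h) for u in tp]);Z=np.array([onplane(S["K"],S["R"],S["t"],u,h) for u in sp])
    print(n,"FL OL OR FR\n",X.round(3),"\n",np.c_[Y[:,:2],Z[:,:2]].round(3))
    for Q in(X,Y,Z):
        d=Q[2]-Q[1]+Q[3]-Q[0];print("yaw of long axis vs -y",np.degrees(np.arctan2(d[0],-d[1])).round(1),"mid",Q.mean(0).round(3), np.linalg.norm(d)/2)
tri("c",[(100,85),(112,185),(312,165),(292,62)],[(90,155),(180,195),(290,50),(200,25)],.115)
tri("f",[(85,162),(90,75),(320,120),(297,205)],[(145,165),(92,132),(230,55),(285,90)],.107)
for nm,tp,sp,h in [("reag",(321,172),(303,182),.108),("beak",(317,226),(351,213),.078),("wash",(461,156),(373,97),.17),("cyl",(335,118),(267,136),.178),("amb",(308,118),(248,158),.15)]:
    print(nm,onplane(T["K"],T["R"],T["t"],tp,h).round(3),onplane(S["K"],S["R"],S["t"],sp,h).round(3))
for u in [(221,143),(415,143),(418,237),(218,235)]:print("mat",onplane(T["K"],T["R"],T["t"],u,.003).round(3))
s=env.state();print(s["eef_pos"],np.round(s["tool_rot"],3).tolist(),s["time_s"])
E
```

```text
c FL OL OR FR
 [[0.515 0.223 0.113]
 [0.444 0.213 0.113]
 [0.458 0.071 0.119]
 [0.532 0.086 0.113]] 
 [[0.516 0.223 0.512 0.223]
 [0.444 0.213 0.442 0.214]
 [0.459 0.071 0.461 0.069]
 [0.533 0.086 0.528 0.086]]
yaw of long axis vs -y 6.3 mid [0.487 0.148 0.114] 0.1404941701581972
yaw of long axis vs -y 6.5 mid [0.488 0.149 0.115] 0.14029614223418507
yaw of long axis vs -y 6.9 mid [0.486 0.148 0.115] 0.14230806466235307
f FL OL OR FR
 [[ 0.573 -0.161  0.107]
 [ 0.634 -0.166  0.111]
 [ 0.604 -0.334  0.105]
 [ 0.539 -0.316  0.105]] 
 [[ 0.572 -0.161  0.574 -0.161]
 [ 0.637 -0.166  0.636 -0.171]
 [ 0.604 -0.333  0.601 -0.331]
 [ 0.541 -0.314  0.534 -0.315]]
yaw of long axis vs -y -11.3 mid [ 0.587 -0.244  0.107] 0.16471819012135214
yaw of long axis vs -y -11.3 mid [ 0.588 -0.244  0.107] 0.16341878674686153
yaw of long axis vs -y -13.4 mid [ 0.586 -0.244  0.107] 0.16145844938400394
reag [ 0.595 -0.031  0.108] [ 0.587 -0.026  0.108]
beak [ 0.402 -0.017  0.078] [ 0.407 -0.025  0.078]
wash [ 0.641 -0.523  0.17 ] [ 0.619 -0.493  0.17 ]
cyl [ 0.775 -0.079  0.178] [ 0.769 -0.075  0.178]
amb [0.784 0.017 0.15 ] [0.769 0.021 0.15 ]
mat [0.731 0.354 0.003]
mat [ 0.735 -0.401  0.003]
mat [ 0.368 -0.4    0.003]
mat [0.374 0.355 0.003]
[ 0.20554867 -0.56321631  0.25234589] [[0.939, 0.343, -0.0], [0.343, -0.939, 0.002], [0.0, -0.002, -1.0]] 0.1
```

Emit:
{"api": "jog_arm", "payload": {"steps": [[[0.35,0.2,0.25],-0.08,0],[[0.75,0.5,0.25],-0.2,0],[[0.75,0.5,0.25],-0.2625,0],[[0.75,0.5,0.25],-0.2625,0],[[0.75,0.5,0.25],-0.2625,0],[[0.75,0.5,0.25],-0.2625,0]]}}

```text
time_s: 0.7
eef_pos: [0.3564, -0.463, 0.3031]
tool_rot: [[0.981, -0.195, -0.0], [-0.195, -0.981, 0.0], [-0.0, 0.0, -1.0]]
wrist_force: [-0.3, 0.2, -0.3]
opening: 0.0002
grasp_force: 0.0
```

Emit:
{"api": "jog_arm", "payload": {"steps": [[[0.25,0.16,0],0,0],[[0.5,0.32,0],0,0],[[0.75,0.5,0],0,0],[[0.75,0.5,0],0,0],[[0.75,0.5,0],0,0]]}}

```text
time_s: 1.2
eef_pos: [0.5073, -0.3619, 0.302]
tool_rot: [[0.981, -0.195, -0.001], [-0.195, -0.981, 0.002], [-0.001, -0.002, -1.0]]
wrist_force: [0.5, -0.5, -0.7]
opening: 0.0003
grasp_force: 0.0
```

Emit:
{"api": "jog_arm", "payload": {"steps": [[[0.25,0.18,0],0,0],[[0.5,0.36,0],0,0],[[0.72,0.53,0],0,0],[[0.72,0.53,0],0,0],[[0.72,0.53,0],0,0],[[0.72,0.53,0],0,0]]}}

```text
time_s: 1.8
eef_pos: [0.6488, -0.2591, 0.3022]
tool_rot: [[0.98, -0.198, -0.002], [-0.198, -0.98, -0.0], [-0.002, 0.0, -1.0]]
wrist_force: [-0.9, -0.6, -0.3]
opening: 0.0
grasp_force: 0.0
```

```bash
python3 - <<'E'
from h import *
s=env.state();print(env.tips_ahead,s["time_s"],s["eef_pos"],np.round(s["tool_rot"],3).tolist(),s["opening"],s["wrist_force"])
im,K,R,t=cam("wrist");save(im,"w1.png");np.savez("wr",K=K,R=R,t=t)
E
```

```text
0.022 1.8 [ 0.64883772 -0.2590567   0.30216297] [[0.98, -0.198, -0.002], [-0.198, -0.98, -0.0], [-0.002, 0.0, -1.0]] 1.8830276684325388e-05 [-0.91379002 -0.64643337 -0.29300859]
```

View pics/w1.png

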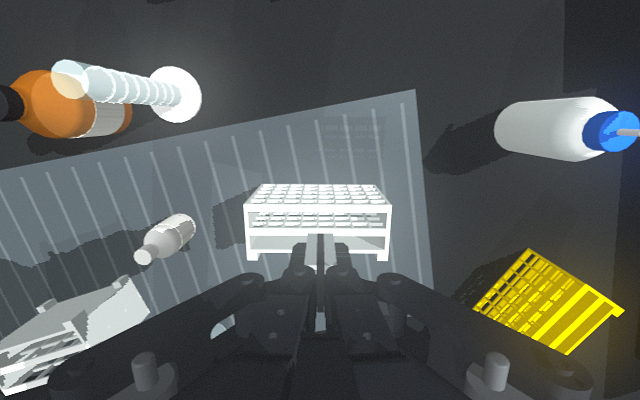

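The wrist view shows the fine rack squarely in line with the fingers. Its open grid faces the camera side (rows 185-205), the upper edge runs (246,206)-(390,207), and the feet are at (255,258) and (383,258).

```bash
python3 - <<'E'
from h import *
w=np.load("wr.npz")
for u in [(246,206),(390,207),(250,260),(383,260)]: print(onplane(w["K"],w["R"],w["t"],u,.107).round(3))
E
```

```text
[ 0.637 -0.17   0.107]
[ 0.603 -0.33   0.107]
[ 0.571 -0.157  0.107]
[ 0.539 -0.313  0.107]
```

Emit:
{"api": "jog_arm", "payload": {"steps": [[[0,0,-0.25],0,0],[[0,0,-0.5],0,0],[[0,0,-0.7],0,0],[[0,0,-0.85],0,0],[[0,0,-0.925],0,0],[[0,0,-0.925],0,0],[[0,0,-0.925],0,0]]}}

```text
time_s: 2.55
eef_pos: [0.6499, -0.259, 0.1202]
tool_rot: [[0.98, -0.2, 0.002], [-0.2, -0.98, -0.001], [0.002, 0.001, -1.0]]
wrist_force: [0.9, -0.0, 1.1]
opening: 0.0001
grasp_force: 0.0
```

Emit:
{"api": "jog_arm", "payload": {"steps": [[[-0.02,0.004,0],0,0],[[-0.04,0.008,0],0,0],[[-0.06,0.012,0],0,0],[[-0.075,0.015,0],0,0],[[-0.09,0.018,0],0,0],[[-0.1,0.02,0],0,0],[[-0.1,0.02,0],0,0]]}}

```text
time_s: 3.25
eef_pos: [0.6299, -0.2537, 0.1188]
tool_rot: [[0.98, -0.199, 0.001], [-0.199, -0.98, -0.0], [0.001, 0.0, -1.0]]
wrist_force: [1.5, 0.3, 1.0]
opening: -0.0001
grasp_force: 0.9
```

Emit:
{"api": "jog_arm", "payload": {"steps": [[[-0.02,0.004,0.014],0,0],[[-0.042,0.009,0.028],0,0],[[-0.064,0.013,0.041],0,0],[[-0.085,0.017,0.053],0,0],[[-0.108,0.022,0.065],0,0],[[-0.131,0.027,0.075],0,0],[[-0.155,0.032,0.084],0,0],[[-0.178,0.036,0.091],0,0],[[-0.178,0.036,0.091],0,0]]}}

```text
time_s: 4.15
eef_pos: [0.5936, -0.2464, 0.1368]
tool_rot: [[0.98, -0.199, 0.0], [-0.199, -0.98, -0.0], [0.0, 0.0, -1.0]]
wrist_force: [0.9, -0.0, -0.9]
opening: -0.0005
grasp_force: 0.2
```

```bash
python3 - <<'E'
from h import *
im,K,R,t=cam("side");a=cv2.resize(im[110:235,260:420],(640,500),interpolation=cv2.INTER_CUBIC);save(a,"s2.png")
E
```

```text
(no output)
```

View pics/s2.png

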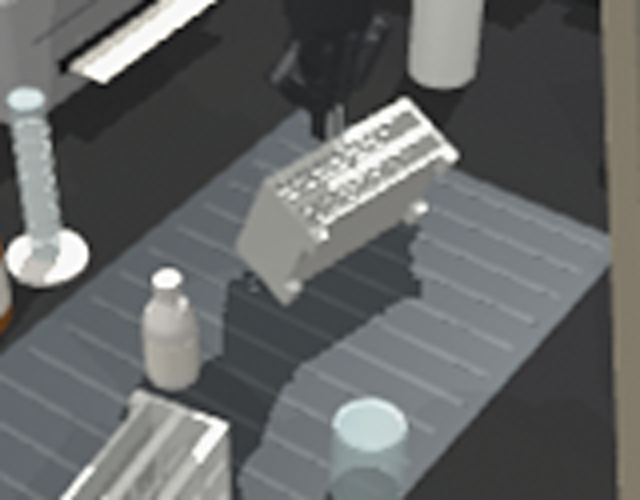

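The fine rack at (350,200) is tilting about its feet edge with no visible sliding. I'll carry on past the balance point.

Emit:
{"api": "jog_arm", "payload": {"steps": [[[-0.024,0.005,0.007],0,0],[[-0.048,0.01,0.012],0,0],[[-0.073,0.015,0.017],0,0],[[-0.098,0.02,0.02],0,0],[[-0.123,0.025,0.022],0,0],[[-0.148,0.03,0.024],0,0],[[-0.173,0.035,0.024],0,0],[[-0.198,0.04,0.023],0,0],[[-0.223,0.045,0.021],0,0],[[-0.248,0.05,0.019],0,0],[[-0.248,0.05,0.019],0,0],[[-0.2,0.04,0.2],0,0],[[-0.2,0.04,0.4],0,0],[[-0.2,0.04,0.7],0,0],[[-0.2,0.04,0.85],0,0],[[-0.2,0.04,0.85],0,0]]}}

```text
time_s: 5.8
eef_pos: [0.5567, -0.2398, 0.3151]
tool_rot: [[0.98, -0.199, 0.011], [-0.199, -0.98, -0.006], [0.012, 0.004, -1.0]]
wrist_force: [0.2, 0.6, 0.5]
opening: -0.0002
grasp_force: 0.0
```

```bash
python3 - <<'E'
from h import *
im,K,R,t=cam("side");a=cv2.resize(im[110:290,240:440],(600,540),interpolation=cv2.INTER_CUBIC);save(a,"s3.png");print(env.state()["eef_pos"])
E
```

```text
[ 0.55581071 -0.23931671  0.31127244]
```

View pics/s3.png

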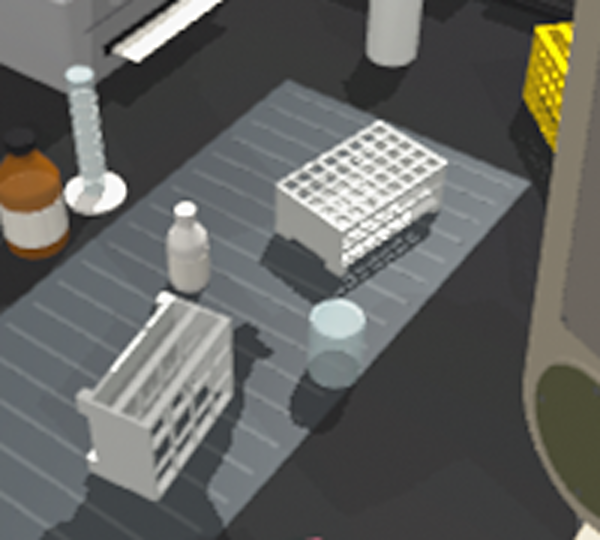

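The fine rack now stands at (360,190), with its 5x8 openings up. The bottle and beaker are untouched. Next is the coarse rack.

Emit:
{"api": "jog_arm", "payload": {"steps": [[[-0.08,0.22,0],0.05,0],[[-0.17,0.45,0],0.1,0],[[-0.25,0.7,0],0.15,0],[[-0.337,0.945,0],0.15,0],[[-0.337,0.945,0],0.15,0],[[-0.337,0.945,0],0.15,0]]}}

```text
time_s: 6.45
eef_pos: [0.4861, -0.0482, 0.3055]
tool_rot: [[0.993, 0.116, -0.001], [0.116, -0.993, 0.0], [-0.001, -0.0, -1.0]]
wrist_force: [-0.5, -1.2, 0.6]
opening: -0.0003
grasp_force: 0.0
```

Emit:
{"api": "jog_arm", "payload": {"steps": [[[-0.08,0.22,0],0,0],[[-0.17,0.45,0],0,0],[[-0.25,0.7,0],0,0],[[-0.337,0.945,0],0,0],[[-0.337,0.945,0],0,0],[[-0.337,0.945,0],0,0]]}}

```text
time_s: 7.05
eef_pos: [0.4195, 0.1396, 0.3059]
tool_rot: [[0.993, 0.116, -0.001], [0.116, -0.993, -0.001], [-0.001, 0.001, -1.0]]
wrist_force: [0.1, -0.2, 1.1]
opening: -0.0002
grasp_force: 0.0
```

Emit:
{"api": "jog_arm", "payload": {"steps": [[[0,0,-0.25],0,0],[[0,0,-0.5],0,0],[[0,0,-0.7],0,0],[[0,0,-0.83],0,0],[[0,0,-0.9],0,0],[[0,0,-0.9],0,0],[[0,0,-0.9],0,0]]}}

```text
time_s: 7.75
eef_pos: [0.4204, 0.1388, 0.1276]
tool_rot: [[0.994, 0.112, 0.001], [0.112, -0.994, 0.0], [0.001, 0.0, -1.0]]
wrist_force: [-0.5, 0.7, 0.3]
opening: -0.0001
grasp_force: 0.0
```

Emit:
{"api": "jog_arm", "payload": {"steps": [[[0.02,0.002,0],0,0],[[0.04,0.004,0],0,0],[[0.06,0.007,0],0,0],[[0.075,0.008,0],0,0],[[0.09,0.01,0],0,0],[[0.103,0.012,0],0,0],[[0.103,0.012,0],0,0]]}}

```text
time_s: 8.45
eef_pos: [0.4401, 0.142, 0.1265]
tool_rot: [[0.993, 0.114, -0.0], [0.114, -0.993, -0.0], [-0.0, 0.0, -1.0]]
wrist_force: [-0.3, -0.1, 0.8]
opening: 0.0001
grasp_force: 0.0
```

Emit:
{"api": "jog_arm", "payload": {"steps": [[[0.022,0.0025,0.012],0,0],[[0.045,0.005,0.028],0,0],[[0.069,0.008,0.043],0,0],[[0.093,0.011,0.056],0,0],[[0.118,0.013,0.068],0,0],[[0.144,0.016,0.08],0,0],[[0.17,0.019,0.09],0,0],[[0.195,0.022,0.098],0,0],[[0.195,0.022,0.098],0,0]]}}

```text
time_s: 9.35
eef_pos: [0.4797, 0.1464, 0.1465]
tool_rot: [[0.993, 0.114, 0.001], [0.114, -0.994, 0.0], [0.001, 0.0, -1.0]]
wrist_force: [-1.1, -0.0, -0.1]
opening: -0.0001
grasp_force: 0.4
```

```bash
python3 - <<'E'
from h import *
im,K,R,t=cam("side");a=cv2.resize(im[150:310,220:400],(594,528),interpolation=cv2.INTER_CUBIC);save(a,"s4.png")
E
```

```text
(no output)
```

View pics/s4.png

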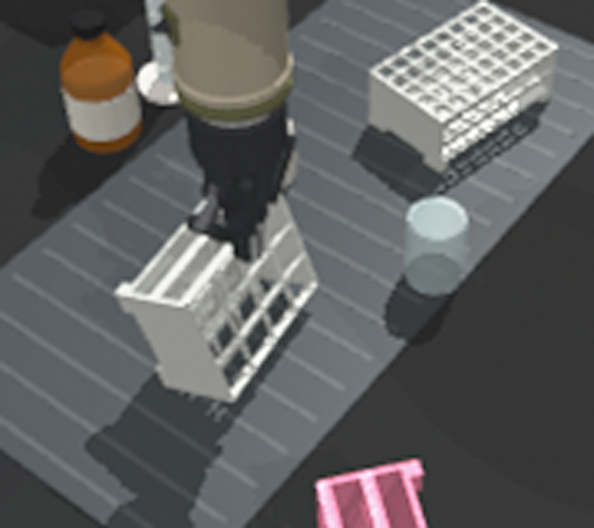

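The coarse rack (220,310) is tipping about its foot edge, with the fingertip on the upper bar at (255,250). Continuing.

Emit:
{"api": "jog_arm", "payload": {"steps": [[[0.026,0.003,0.008],0,0],[[0.053,0.006,0.014],0,0],[[0.08,0.009,0.019],0,0],[[0.107,0.012,0.023],0,0],[[0.135,0.015,0.026],0,0],[[0.163,0.018,0.027],0,0],[[0.19,0.021,0.027],0,0],[[0.217,0.024,0.027],0,0],[[0.245,0.028,0.024],0,0],[[0.272,0.031,0.021],0,0],[[0.285,0.033,0.018],0,0],[[0.23,0.028,0.2],0,0],[[0.2,0.025,0.4],0,0],[[0.2,0.025,0.7],0,0],[[0.1,0.01,0.85],0,0],[[0,-0.2,0.85],0,0],[[-0.1,-0.5,0.85],0,0],[[-0.1,-0.9,0.85],0,0],[[-0.1,-0.9,0.85],0,0],[[-0.1,-0.9,0.85],0,0]]}}

```text
time_s: 11.4
eef_pos: [0.4584, -0.0381, 0.3162]
tool_rot: [[0.994, 0.108, 0.0], [0.108, -0.994, -0.002], [0.0, 0.002, -1.0]]
wrist_force: [0.1, 0.5, -0.5]
opening: -0.0002
grasp_force: 0.0
```

```bash
python3 - <<'E'
from h import *
im,K,R,t=cam("side");im2,*_=cam("top")
r=lambda a:cv2.resize(a,(400,300),interpolation=cv2.INTER_CUBIC)
save(np.hstack([r(im[120:300,190:430]),r(im2[100:280,190:430])]),"s5.png");print(env.state()["eef_pos"],env.state()["time_s"])
E
```

```text
[ 0.4587788  -0.03441098  0.31609973] 11.5
```

View pics/s5.png

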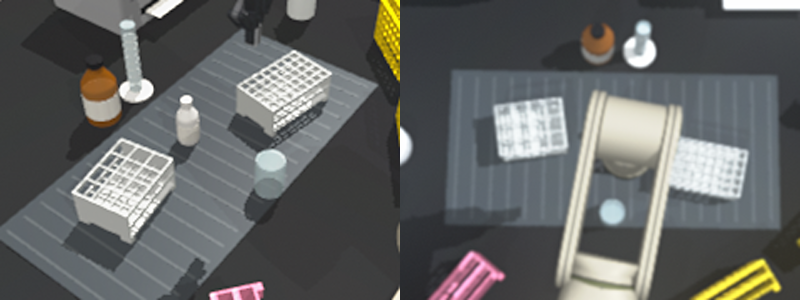

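Both racks stand on their feet on the mat, coarse at (125,185) and fine at (285,90) in the left half. The bystanders haven't moved and the arm is clear of everything.

```bash
python3 -c "
from rig import env
print(env.finish_job())"
```

```text
the job is handed in; nothing more can be done
None
```

Both racks were tipped onto their feet, open side up, on the mat, and the job was handed in at about 11.5 s; the final pictures show the bystanders in place, but the hand-in returned no verdict.

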